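# Lock the dial carrier on the inspection stand with a spring clamp

### The job

First slide the brass dial carrier along the sloping inspection stand until it rests fully against its end stop. Then squeeze the spring clamp off its parking post and clip it over the sloping upper edge of the stand, about the middle of the carrier, square to the edge and with the rubber jaw pads wholly below the edge, so that it pinches carrier and backboard together. Let go, with the carrier still against its stop, and leave the tin, the tray and the case ring where they are.

Things in the scene. Friction and masses are not known exactly. Their poses are not given: they have to be found in the camera images.
- stand: Fixed sloping stand. Steel foot 130 x 170 x 12 mm; origin: centre of its underside, z up, y along the board. Aluminium board 155 mm wide, 5 thick, leans 30 degrees, top to -x (edge 119 mm high, at x = -30 mm); its face looks to +x and up. End stop: strip 8 mm wide, 95 tall, 6 off the board, at the +y end. Lip at the foot 18 mm tall, 10 off the board. Props behind, over 50 mm below the edge
- carrier (a joint): Brass carrier: plate 70 mm wide, 116 tall, 4 thick, on the face of the stand's board, top flush with the board's, two white dials low on it, a knob in the middle. Slides along the stand's y: 0 m = against the end stop (+y end), growing to 0.07 towards the stand's -y. About 1 N of friction; stays where left
- carrier_knob (a point): Middle of the knob on the carrier's face: steel cylinder of 14 mm diameter, 26 mm long, standing straight out from the face; this point is 13 mm from the plate's face and 60 mm down the slope from the upper edge. Axes: x out of the face (30 degrees above level), y along the edge, z up along the slope
- carrier_top (a point): Middle of the upper edge to be clamped: on the carrier's centre line, at the edge's height, in the middle of the 9 mm thickness of plate and board together. Axes: x out of the face, y along the edge, z up along the slope (30 degrees from vertical, leaning to the stand's -x)
- post: Parking post for the clamp, fixed: foot 80 x 90 x 12 mm and an upright aluminium tab 8 mm thick (x), 44 mm wide (y), top 85 mm above the bench. Origin: centre of the foot's underside
- clamp: Spring clamp like a clothes-peg, 75 g, parked jaws down on the post's tab (tab top 16 mm below the pin). Origin: middle of the hinge pin (12 mm dia, 26 long, along y); z from jaws to handles; handles are squeezed along x. Jaws reach 36 mm below the pin, 24 wide (y), with rubber pads 24 to 36 mm below it. Pose is that of the +x half, which turns by half the opening when squeezed evenly
- jaw (a joint): Angle between the two halves of the clamp: 0 with the jaws parallel on the 8 mm tab (about 0.03 on 9 mm), -0.25 jaws shut on nothing, 0.6 rad squeezed fully to its stop, when the pads are 25 mm apart. The spring needs about 5 N on the handle tops to start and 13 N to hold at the stop
- clamp_grip (a point): Point between the handles, 33 mm above the hinge pin: middle for a grasp along the clamp's x. Handles: black flat bars 22 mm wide (y), 5 thick, 5 to 53 mm above the pin, splayed as a V: parked 29 mm over the outsides at the pin and 58 at the top; squeezed to the stop they are parallel, 25 mm over the outsides. Axes as clamp
- clamp_mouth (a point): Point between the centres of the two rubber jaw pads, 30 mm below the hinge pin. Axes as clamp
- tin: Bystander: closed flat round steel tin, 64 mm across, 24 mm tall; origin at the centre of its underside
- tray: Bystander: open white plastic parts tray 70 x 90 x 22 mm; origin at the centre of its underside
- case_ring: Bystander: steel watch-case ring, 48 mm outside, 34 mm inside, 12 mm tall; origin at the centre of its underside

How it is judged:
On the way, in this order (a step that is already met when the one before it is completed fails the run):
1. the carrier is against its end stop (within 4 mm), while the clamp is still on its post (value of joint carrier below 0.004 m and distance of clamp from where it was at the start of the episode below 0.02 m), for 0.2 s.
2. the clamp is off the post, in the gripper with its jaws squeezed open (distance of clamp from where it was at the start of the episode above 0.05 m and contact force between the fingers and clamp above 2 N and value of joint jaw above 0.15 rad), for 0.2 s.
At the end, for the whole second after the job is handed in: Carrier within 5 mm of its stop; released clamp at rest, gripping carrier and board by its spring (jaw -0.06 to 0.15 rad, over 4 N), pads' centre 6 to 27 mm below the edge, within 15 mm of the carrier's middle, 5 mm of mid-thickness, 0.2 rad of the slope and 0.25 rad of square (value of joint carrier below 0.005 m and z of clamp_mouth in the frame of carrier_top between -0.027 and -0.006 m and y of clamp_mouth in the frame of carrier_top between -0.015 and 0.015 m and x of clamp_mouth in the frame of carrier_top between -0.005 and 0.005 m and angle between the z axis of clamp and the z axis of carrier_top, either way round below 0.2 rad and angle between the x axis of clamp and the x axis of carrier_top, either way round below 0.25 rad and value of joint jaw between -0.06 and 0.15 rad and contact force between clamp and stand above 4 N and linear speed of clamp below 0.02 m/s); the robot touches nothing.
It fails at once if the tin is shifted by more than 20 mm (distance of tin from where it was at the start of the episode above 0.02 m).
It fails at once if the tray is shifted by more than 20 mm (distance of tray from where it was at the start of the episode above 0.02 m).
It fails at once if the case ring is shifted by more than 20 mm (distance of case_ring from where it was at the start of the episode above 0.02 m).
It also fails if it takes over 64 s, if anything falls off the work surface, if the arm or the gripper's body presses on something with over 40 N, if the wrist force passes 120 N, or if a joint passes its speed limit or range.

### The arm

A 7-joint arm with a two-finger parallel gripper is mounted at the origin on the work surface. World frame = base frame: x ahead of the robot, y to its left, z up, the work surface at z = 0. Lengths are in m, angles in rad, forces in N, time in s.
With the tool pointing down it reaches from about 0.4 to 0.85 m from the base axis. Payload 4.5 kg.
Tool frame: the origin (TCP) lies midway between the tips of the shut fingers; the grasp point (between the pads) lies 19 mm behind it; z points along the fingers, y is the line along which they close (so a half turn about z gives the same grasp; the last joint's range is limited). The gripper opens to 88 mm and grips with 3 to 60 N. Pads are 18 mm wide; open, the fingers measure 123 mm over their backs; the gripper's body (75 mm by 187 mm) begins 45 mm behind the grasp point.
Start: joints at [1.25, 0.689, -0.195, 1.565, 0.157, 0.902, -0.215], TCP at [0.217, -0.586, 0.239] pointing down, gripper open.
Joint ranges: [-3.01, 3.01], [-0.46, 2.08], [-1.47, 1.51], [0.13, 2.56], [-1, 4.14], [0.04, 2.09], [-2.66, 2.66]. Speed limits (rad/s): [2.57, 2.57, 3.14, 3.14, 3.14, 3.14, 3.14].

### API

Orientations are given as a unit quaternion [x, y, z, w].
In Python, from plant import sensors, eyes, finish_job gives the robot as it stands.
- The arm moves only by the tool send_rows, never from a script. Its argument "rows" is text: rows parted by semicolons, each of 4 numbers parted by spaces: the shift along the tool's x, y, z normalised to -1 to 1, where 1 is 30 cm, then the turn about the tool's z normalised to -1 to 1, where 1 is 2 pi rad. A call has 1 to 10 rows; each row is the pose to reach, as a shift and turn from the pose commanded when the call began, along the tool's axes at that moment, turning the shorter way round; what a row does not reach only later rows make up. A row lasts 1/12 s, in which the tool goes at most 41.7 mm and 7.16 degrees, less where a joint would pass 70% of its speed; a pose out of reach is approached as far as the arm can. A call with a number of a shift or a turn outside -1 to 1 is refused whole. A call with a gripper value outside its range is refused whole. "jaw" is the closure, from -1 (fully open) to 1 (shut), set as the call begins (left out, the last holds). The fingers move at their own pace and stop on an object; "force" is the grip in N (left out, the last holds). Time passes only in rows, so rows that repeat a pose let the fingers close. It gives the time, the measured TCP pose, the force, the opening and the grip force at its end, in the units of the state.
- sensors.get_state(): the state, without advancing time (a new reading comes with each control period).
- eyes.snapshot(name): name is "scene" or "top" or "wrist"; returns (picture, depth): 480x640x3 uint8, red, green, blue; 480x640 float32, m along the optical axis (not along the pixel's ray), 0 where there is no reading.
- eyes.calibration(name): a dict with "fov_y" (degrees; the focal length in pixels is half the picture's height over the tangent of half this angle, whatever the lens; pixels are square), "cx", "cy" (the principal point, pixels), "dist_coeffs" ([k1, k2, p1, p2, k3] as OpenCV has them; the pictures are not rectified), "world_from_camera" (4x4, takes a point from camera to world coordinates). Camera axes: x right, y down, z forward; pixel columns grow to the right and rows downward; lengths in m; the calibration is good to about 2 mm. A picture is of the moment at which its call begins: read the wrist's pose just before it. calibration takes no time and is no camera call; for the wrist camera it gives the pose at the moment of the call.
- finish_job(): hands the job in; it is judged then, once.
The state is a dict: "clock": time; "q": joint angles; "qd": joint speeds; "joint_torque": joint torques, N m; "tool_pos": TCP position; "eef_rot": TCP orientation; "contact_force": force on the tool from outside, world axes, zero at the start; "moment": the same for the moment, N m; "opening": opening from 0.0 (shut) to 1.0 (fully open); "finger_force": force on a finger pad.
Only numpy, scipy, OpenCV 4.12 (cv2) and the standard library are available. Lean on these libraries where they do the work, as an engineer would, in place of code of your own. Each camera call takes 0.05 s, during which the arm holds its last target. There are 200 camera calls.

## Working session

There is one attempt and no reset: what is moved stays moved. The work goes in short steps, Python scripts to look and compute and a tool call to move; the robot and the scene stay as the last step left them, time stands still between calls to the robot, and variables do not carry over. Pictures are saved under pics/ and viewed, at most 10 in all, crops included, and the job is handed in when it is done.

Besides the shell and the picture viewer there is one more tool, called as name(argument=value, ...), one argument or row to a line, values as JSON. send_rows: Moves the arm, as the interface text tells. Scaled input: -1 to 1 covers 30 cm each way for a shift and 2 pi rad each way for a turn. Its arguments: {"type":"object","properties":{"rows":{"type":"string"},"jaw":{"type":"number"},"force":{"type":"number"}},"required":["rows"]}

```bash
ls; mkdir -p pics
python3 - <<'E'
from plant import sensors, eyes
import cv2,numpy as np
s=sensors.get_state();print({k:np.round(v,3).tolist() for k,v in s.items()})
for n in("scene","top"):
    p,d=eyes.snapshot(n);cv2.imwrite(f"pics/{n}0.png",p[:,:,::-1]);np.save(f"{n}0.npy",d)
    c=eyes.calibration(n);print(n,c)
E
```

```text
pics
{'clock': 0.0, 'q': [1.25, 0.69, -0.195, 1.566, 0.157, 0.902, -0.215], 'qd': [-0.002, 0.0, 0.0, 0.0, -0.001, 0.001, -0.001], 'joint_torque': [-0.0, -52.755, -1.267, -15.342, -0.053, 0.007, 0.0], 'tool_pos': [0.217, -0.586, 0.238], 'eef_rot': [0.984, 0.176, -0.0, -0.001], 'contact_force': [0.409, 0.423, -0.025], 'moment': [0.04, 0.013, -0.021], 'finger_force': 0.0, 'opening': 1.001}
scene {'fov_y': 43.58853778485948, 'cx': 323.8936969984092, 'cy': 238.00992095432233, 'dist_coeffs': array([-0.0621859,  0.       ,  0.       ,  0.       ,  0.       ]), 'world_from_camera': array([[-0.40237464,  0.62060231, -0.67301369,  1.10240182],
       [ 0.91537365,  0.28368408, -0.28568237,  0.23835674],
       [ 0.01362813, -0.73101034, -0.68223028,  0.65241912],
       [ 0.        ,  0.        ,  0.        ,  1.        ]])}
top {'fov_y': 44.02995765728258, 'cx': 317.6713012996082, 'cy': 237.4765134892954, 'dist_coeffs': array([-0.17281432,  0.        ,  0.        ,  0.        ,  0.        ]), 'world_from_camera': array([[-0.00657942, -0.99559652,  0.09351087,  0.45839153],
       [-0.99993259,  0.0074449 ,  0.00890958,  0.01360239],
       [-0.00956653, -0.09344595, -0.99557839,  1.15330491],
       [ 0.        ,  0.        ,  0.        ,  1.        ]])}
```

View pictures.

View pics/scene0.png

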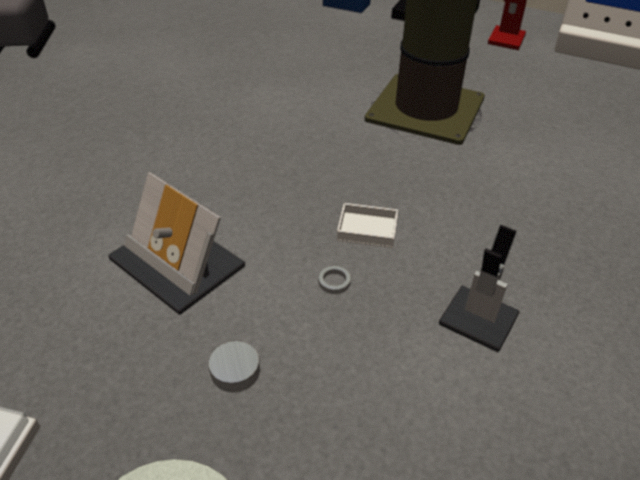

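View pics/top0.png

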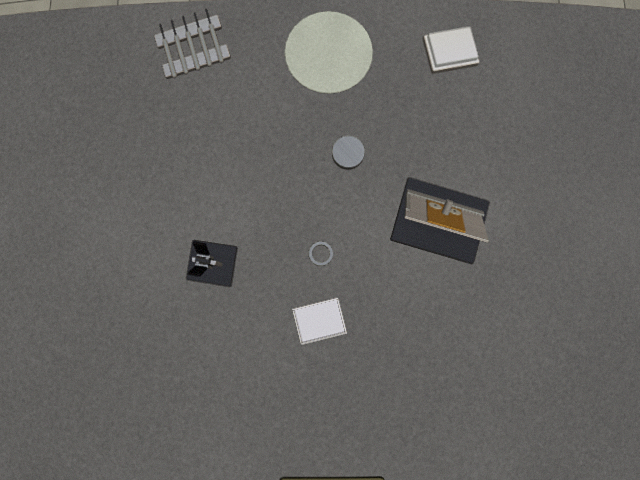

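```bash
cat > h.py <<'E'
import numpy as np,cv2
from plant import sensors,eyes
def K(c):
    f=240/np.tan(np.radians(c["fov_y"]/2)); return np.array([[f,0,c["cx"]],[0,f,c["cy"]],[0,0,1.]])
def rays(c,uv):
    r=cv2.undistortPoints(np.float64(uv).reshape(-1,1,2),K(c),c["dist_coeffs"]).reshape(-1,2)
    return np.c_[r,np.ones(len(r))]
def onplane(c,uv,z):
    T=c["world_from_camera"]; d=rays(c,uv)@T[:3,:3].T; o=T[:3,3]
    return o+d*((z-o[2])/d[:,2])[:,None]
def cloud(c,d):
    v,u=np.mgrid[0:480,0:640]; uv=np.c_[u.ravel(),v.ravel()]
    T=c["world_from_camera"]; P=rays(c,uv)*d.ravel()[:,None]
    return (P@T[:3,:3].T+T[:3,3]).reshape(480,640,3)
def project(c,P):
    T=np.linalg.inv(c["world_from_camera"]); 
    return cv2.projectPoints(np.float64(P).reshape(-1,1,3),cv2.Rodrigues(T[:3,:3])[0],T[:3,3],K(c),c["dist_coeffs"])[0].reshape(-1,2)
E
python3 - <<'E'
from h import *
for n in("scene","top"):
    c=eyes.calibration(n);d=np.load(n+"0.npy");P=cloud(c,d)
    im=cv2.imread(f"pics/{n}0.png");hsv=cv2.cvtColor(im,cv2.COLOR_BGR2HSV)
    g=P[300:400,300:420] if n=="scene" else P[330:450,100:250]
    print(n,"bench z",np.median(g[...,2]),g[...,2].std(),"zero",(d==0).mean())
    br=cv2.inRange(hsv,(8,120,80),(25,255,255))>0
    Q=P[br&(d>0)]; Q=Q[(Q[:,2]>.01)&(Q[:,0]>.3)]
    print("brass",len(Q),Q.mean(0),Q.min(0),Q.max(0))
    u,s,vt=np.linalg.svd(Q-Q.mean(0),full_matrices=False);print(" normal",vt[2],s/np.sqrt(len(Q)))
    # feet: dark blobs
    dark=((im.max(2)<48)&(P[...,2]<.03)).astype(np.uint8)
    dark=cv2.morphologyEx(dark,cv2.MORPH_OPEN,np.ones((3,3)))
    k,l,st,ce=cv2.connectedComponentsWithStats(dark)
    for i in range(1,k):
        if st[i,4]>300: print(" blob",st[i],ce[i])
    hi=((P[...,2]>.06)&(P[...,2]<.15)&(d>0)&(P[...,0]>.35)).astype(np.uint8)
    k,l,st,ce=cv2.connectedComponentsWithStats(hi)
    for i in range(1,k):
        if st[i,4]>30: q=P[l==i];print(" hi",st[i],q.mean(0).round(3),q.min(0).round(3),q.max(0).round(3))
# foot of stand/post in top image
c=eyes.calibration("top");im=cv2.imread("pics/top0.png")
for nm,(x0,y0,x1,y1) in dict(stand=(375,160,505,280),post=(175,225,250,300)).items():
    m=np.zeros((480,640),np.uint8); m[y0:y1,x0:x1]=(cv2.GaussianBlur(im,(3,3),0).max(2)<58)[y0:y1,x0:x1]
    d=cloud(c,np.load("top0.npy"))[...,2]; m[(d>.03)&(np.arange(640)[None]>x0)&(np.arange(640)[None]<x1)]=1
    z=np.zeros_like(m);z[y0:y1,x0:x1]=m[y0:y1,x0:x1];z=cv2.morphologyEx(z,cv2.MORPH_OPEN,np.ones((5,5)))
    cn=max(cv2.findContours(z,0,2)[0],key=cv2.contourArea)
    W=onplane(c,cn.reshape(-1,2),.012)[:,:2]
    r=cv2.minAreaRect((W*1000).astype(np.float32));print(nm,r,cv2.boxPoints(r).round(1).tolist())
E
```

```text
scene bench z -0.0013020310738515173 0.043364044972888226 zero 0.0038444010416666665
brass 1869 [ 0.599154   -0.20811405  0.08409492] [ 0.56647428 -0.25211152  0.02941162] [ 0.63724168 -0.17107391  0.1206388 ]
 normal [ 0.82942613 -0.24357474  0.50271626] [0.0279795  0.02009871 0.00111027]
 blob [323   0  47  12 385] [347.10649351   4.32467532]
 blob [ 27  21  28  37 403] [40.76426799 40.18114144]
 blob [396  99  62  21 500] [425.12  112.392]
 blob [177 263  67  51 344] [209.54651163 288.90697674]
 hi [ 138  173   83   91 3864] [ 0.595 -0.204  0.091] [ 0.551 -0.289  0.06 ] [ 0.635 -0.131  0.121]
 hi [ 471  228   45   71 1492] [0.524 0.229 0.108] [0.496 0.208 0.061] [0.551 0.251 0.15 ]
top bench z -8.08169323694985e-05 0.0718199689669809 zero 0.0040885416666666665
brass 609 [ 0.59193403 -0.20751109  0.0910593 ] [ 0.56332883 -0.24937154  0.0260598 ] [ 0.63447683 -0.17094215  0.12460668]
 normal [-0.82624451  0.24106779 -0.50912309] [0.02808495 0.02063655 0.00093524]
 hi [ 405  199   84   44 1529] [ 0.588 -0.208  0.096] [ 0.545 -0.288  0.06 ] [ 0.632 -0.131  0.125]
 hi [190 245  28  30 468] [0.518 0.227 0.113] [0.492 0.208 0.062] [0.542 0.253 0.15 ]
stand ((595.2999877929688, -222.23251342773438), (184.68577575683594, 128.61203002929688), 73.12120056152344) [[507.0, -291.8999938964844], [630.0, -329.29998779296875], [683.5999755859375, -152.5], [560.5999755859375, -115.19999694824219]]
post ((517.9423217773438, 230.49420166015625), (89.07490539550781, 77.69050598144531), 80.9592056274414) [[472.6000061035156, 192.60000610351562], [549.2999877929688, 180.39999389648438], [563.2999877929688, 268.3999938964844], [486.6000061035156, 280.6000061035156]]
```

Run:
```python
import cv2,numpy as np
a=cv2.imread("pics/top0.png");s=cv2.imread("pics/scene0.png")
r=lambda i:cv2.resize(i,(400,300),interpolation=cv2.INTER_CUBIC)
cv2.imwrite("pics/crop.png",np.vstack([np.hstack([r(a[165:275,380:500]),r(a[230:295,175:255])]),np.hstack([r(s[165:315,100:260]),r(s[215:350,430:530])])]))
```

```text
(no output)
```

View pics/crop.png

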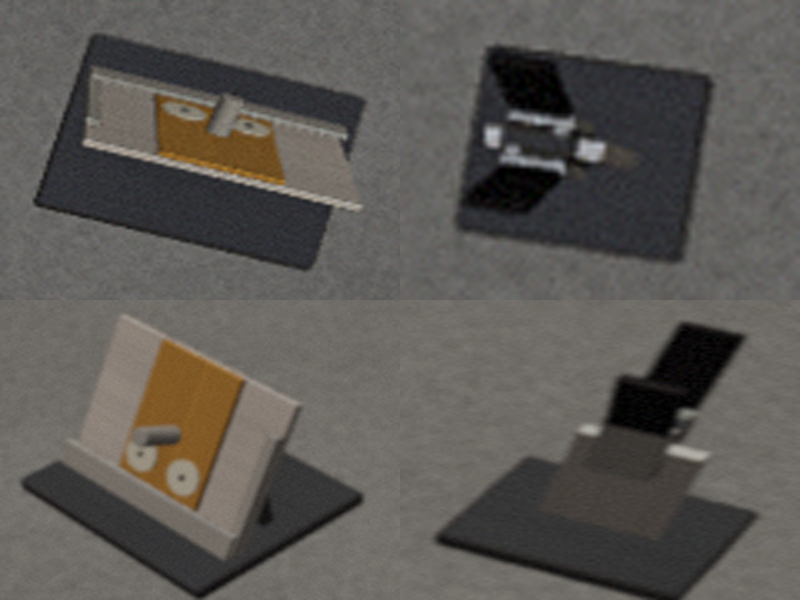

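Run:
```python
from h import *
for n in("scene","top"):
    c=eyes.calibration(n);d=np.load(n+"0.npy");P=cloud(c,d)
    im=cv2.imread(f"pics/{n}0.png");hsv=cv2.cvtColor(im,cv2.COLOR_BGR2HSV)
    a=np.radians(-16.6);ex=np.array([np.cos(a),np.sin(a),0]);ey=np.array([-ex[1],ex[0],0])
    ok=(d>0)
    br=(cv2.inRange(hsv,(8,120,80),(25,255,255))>0)&ok
    Q=P[br]; Q=Q[(Q[:,2]>.04)&(Q[:,0]>.3)]
    print(n,"brass ey 1/99%",np.percentile(Q@ey,[.5,99.5]))
    nrm=.866*ex+np.array([0,0,.5]); print(" plate face offset n.P",np.median(Q@nrm))
    reg=ok&(P[...,2]>.095)&(P[...,0]>.35)&(P[...,1]<-.1); R=P[reg]
    print(" board ey",np.percentile(R@ey,[.5,99.5]),"ztop",np.percentile(R[:,2],99))
    T=R[R[:,2]>.112];print(" top ex",np.percentile(T@ex,[2,50,98]))
    # line fit of brass yaw
    u,s,vt=np.linalg.svd(Q-Q.mean(0),full_matrices=False);v=vt[2]*np.sign(vt[2][0]);print(" yaw",np.degrees(np.arctan2(v[1],v[0])))
    # knob: points well off the plate
    off=P@nrm-np.median(Q@nrm); kn=ok&(off>.006)&(off<.035)&(P[...,2]>.045)&(P[...,2]<.1)&(P[...,1]<-.12)&(P[...,0]>.5)
    k=P[kn]; print(" knob",len(k),"ey",np.percentile(k@ey,[2,50,98]),"ex",np.percentile(k@ex,[2,50,98]),"z",np.percentile(k[:,2],[2,50,98]))
    H=P[ok&(P[...,2]>.075)&(P[...,0]>.35)&(P[...,1]>.15)&(P[...,2]<.2)]
    for lo in(.08,.11,.14):
        q=H[H[:,2]>lo][:,:2]*1000; r=cv2.minAreaRect(q.astype(np.float32));print(" clamp>",lo,len(q),r)
    print(" ztop clamp",H[:,2].max())
    blk=H[H[:,2]>.12];  
    # foot edges
```

```text
scene brass ey 1/99% [-0.06572998  0.00423297]
 plate face offset n.P 0.5907385997527286
 board ey [-0.10971889  0.04482478] ztop 0.11975448983564785
 top ex [0.60601699 0.61211054 0.61792512]
 yaw -16.423816994400283
 knob 157 ey [-0.03727515 -0.02784043 -0.02406224] ex [0.64680446 0.66019009 0.66854847] z [0.07024343 0.07924095 0.08606946]
 clamp> 0.08 1292 ((521.9493408203125, 229.54737854003906), (58.65110778808594, 41.886234283447266), 11.830476760864258)
 clamp> 0.11 872 ((521.0955810546875, 227.662841796875), (22.29990577697754, 59.84456253051758), 80.50159454345703)
 clamp> 0.14 340 ((521.0955810546875, 227.662841796875), (22.29990577697754, 59.84456253051758), 80.50159454345703)
 ztop clamp 0.1536248642457973
top brass ey 1/99% [-0.06496353  0.00386999]
 plate face offset n.P 0.5882370247752684
 board ey [-0.11002043  0.04380926] ztop 0.12306514775294275
 top ex [0.60183896 0.60616236 0.61384481]
 yaw -16.26902317308302
 knob 94 ey [-0.03755268 -0.03026462 -0.02425261] ex [0.64176252 0.65216329 0.66400662] z [0.07524943 0.08189558 0.08874451]
 clamp> 0.08 533 ((517.9109497070312, 231.27243041992188), (60.62644958496094, 41.972434997558594), 10.868097305297852)
 clamp> 0.11 301 ((517.5992431640625, 228.97695922851562), (22.799583435058594, 58.1702995300293), 81.50110626220703)
 clamp> 0.14 143 ((517.59814453125, 228.8340606689453), (22.716754913330078, 58.12248992919922), 81.88268280029297)
 ztop clamp 0.1571785522011645
```

```bash
cat >> h.py <<'E'
from scipy.spatial.transform import Rotation as R
A=np.radians(-16.4);EX=np.array([np.cos(A),np.sin(A),0]);EY=np.array([-EX[1],EX[0],0]);EZ=np.array([0,0,1.])
def st(a,b,z): return a*EX+b*EY+z*EZ
def plan(target,ydir=None):
    s=sensors.get_state();M=R.from_quat(s["eef_rot"]).as_matrix()
    t=M.T@(np.array(target)-s["tool_pos"])/.3
    w=0
    if ydir is not None:
        cur=np.arctan2(M[1,1],M[0,1]); w=-(np.radians(ydir)-cur); w=(w+np.pi/2)%np.pi-np.pi/2
    print("t",round(s["clock"],2),"pos",s["tool_pos"].round(4),"yaw y",np.degrees(np.arctan2(M[1,1],M[0,1])).round(2),"down",M[:,2].round(3),"F",s["contact_force"].round(2),"open",round(s["opening"],3))
    print("row",t.round(4),round(w/2/np.pi,4))
E
python3 - <<'E'
from h import *
T=st(.656,-.075,.238);print(T)
s=sensors.get_state()["tool_pos"]
plan((T+s)/2,73.6);plan(T,73.6)
E
```

```text
[ 0.60813436 -0.25716454  0.238     ]
t 0.1 pos [ 0.2169 -0.5856  0.238 ] yaw y -69.67 down [-0.001  0.001 -1.   ] F [ 0.02 -0.15 -0.14] open 0.999
row [ 8.016e-01 -2.867e-01  4.000e-04] 0.102
t 0.1 pos [ 0.2169 -0.5856  0.238 ] yaw y -69.67 down [-0.001  0.001 -1.   ] F [ 0.02 -0.15 -0.14] open 0.999
row [ 1.6032e+00 -5.7330e-01  8.0000e-04] 0.102
```

send_rows(
  rows="0.8 -0.287 0 0.102; 0.8 -0.287 0 0.102; 0.8 -0.287 0 0.102; 0.8 -0.287 0 0.102; 0.8 -0.287 0 0.102; 0.8 -0.287 0 0.102; 0.8 -0.287 0 0.102; 0.8 -0.287 0 0.102",
  jaw=1,
  force=20,
)

```text
clock: 0.77
tool_pos: [0.4159, -0.4182, 0.2383]
eef_rot: [0.99, -0.138, 0.0, -0.001]
contact_force: [-0.4, -0.6, -0.4]
opening: 0.417
finger_force: 0.0
```

```bash
python3 -c "
from h import *
plan(st(.656,-.075,.238),73.6)"
```

```text
t 0.77 pos [ 0.4159 -0.4182  0.2383] yaw y -105.91 down [ 0.001  0.002 -1.   ] F [-0.45 -0.6  -0.41] open 0.417
row [ 0.4691 -0.6918  0.0029] 0.0014
```

send_rows(
  rows="0.469 -0.692 0 0.001; 0.469 -0.692 0 0.001; 0.469 -0.692 0 0.001; 0.469 -0.692 0 0.001; 0.469 -0.692 0 0.001; 0.469 -0.692 0 0.001; 0.469 -0.692 0 0.001; 0.469 -0.692 0.4 0.001; 0.469 -0.692 0.4 0.001; 0.469 -0.692 0.4 0.001",
)

```text
clock: 1.6
tool_pos: [0.6042, -0.2649, 0.117]
eef_rot: [0.989, -0.147, -0.0, 0.001]
contact_force: [-1.1, 0.7, 0.7]
opening: 0.01
finger_force: 0.0
```

```bash
python3 -c "
from h import *
plan(st(.656,-.075,.073),73.6)
p,d=eyes.snapshot('scene');cv2.imwrite('pics/s1.png',cv2.resize(p[60:300,40:340,::-1],None,fx=2,fy=2))"
```

```text
t 1.6 pos [ 0.6042 -0.2649  0.117 ] yaw y -106.85 down [-0.001 -0.002 -1.   ] F [-1.13  0.74  0.68] open 0.01
row [ 0.0051 -0.0286  0.1466] -0.0013
```

View pics/s1.png

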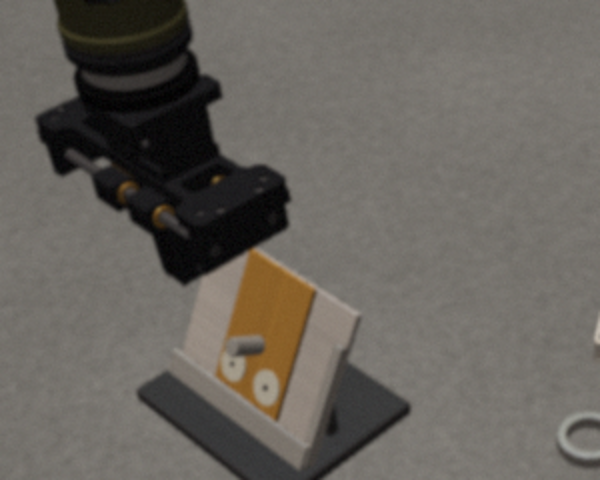

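```bash
python3 -c "
from h import *
s=sensors.get_state();c=eyes.calibration('scene')
M=R.from_quat(s['eef_rot']).as_matrix();t=s['tool_pos']
print(s['clock'],t)
for dz in (0,-.019,-.064):
  for dy in(-.0175,0,.0175): print(dz,dy,(project(c,t+M@[0,dy,dz])[0]-[40,60])*2)
print((project(c,st(.652,-.031,.076))[0]-[40,60])*2,(project(c,st(.607,-.031,.119))[0]-[40,60])*2)
"
```

```text
1.65 [ 0.59924079 -0.26269811  0.1090703 ]
0 -0.0175 [213.90581154 286.31186616]
0 0 [198.90241184 275.95807431]
0 0.0175 [184.21210221 265.81518466]
-0.019 -0.0175 [208.55817342 265.50262249]
-0.019 0 [193.39041897 255.2077304 ]
-0.019 0.0175 [178.54482448 245.12689316]
-0.064 -0.0175 [195.27481949 213.57884429]
-0.064 0 [179.70850255 203.46614237]
-0.064 0.0175 [164.48725306 193.57450588]
[249.27787953 344.30684407] [289.43180915 266.97308507]
```

send_rows(
  rows="0 0 0 0; 0 0 0 0; 0 0 0 0",
)

```text
clock: 1.9
tool_pos: [0.6072, -0.2645, 0.1215]
eef_rot: [0.989, -0.146, 0.002, 0.001]
contact_force: [-0.1, -0.1, -0.3]
opening: 0.008
finger_force: 0.0
```

```bash
python3 -c "
from h import *
plan(st(.656,-.075,.073),73.6)"
```

```text
t 1.9 pos [ 0.6072 -0.2645  0.1215] yaw y -106.83 down [ 0.004 -0.002 -1.   ] F [-0.07 -0.09 -0.33] open 0.008
row [-0.0049 -0.0243  0.1617] -0.0012
```

send_rows(
  rows="0 0 0.08 -0.001; 0 0 0.16 -0.001; 0 0 0.16 -0.001; 0 0 0.16 -0.001; 0 -0.05 0.16 -0.001; 0 -0.08 0.16 -0.001; 0 -0.1 0.16 -0.001; 0 -0.12 0.16 -0.001; 0 -0.14 0.16 -0.001; 0 -0.14 0.16 -0.001",
)

```text
clock: 2.73
tool_pos: [0.619, -0.2202, 0.0712]
eef_rot: [0.99, -0.141, 0.001, -0.0]
contact_force: [0.3, 1.0, -0.0]
opening: 0.003
finger_force: 0.0
```

```bash
python3 -c "
from h import *
plan(st(.656,-.0235,.073),73.6)
s=sensors.get_state();print(s['tool_pos']@EX,s['tool_pos']@EY,s['contact_force']@EY)
c=eyes.calibration('scene');p,d=eyes.snapshot('scene');P=cloud(c,d)
hsv=cv2.cvtColor(p,cv2.COLOR_RGB2HSV);Q=P[(cv2.inRange(hsv,(8,120,80),(25,255,255))>0)&(d>0)]; Q=Q[(Q[:,2]>.04)&(Q[:,2]<.12)&(Q[:,0]>.5)]
print(np.percentile(Q@EY,[.5,99.5]))"
```

```text
t 2.73 pos [ 0.619  -0.2202  0.0712] yaw y -106.27 down [ 0.001  0.001 -1.   ] F [ 0.32  0.98 -0.02] open 0.003
row [ 0.0001 -0.0433 -0.006 ] 0.0004
0.6560045012522939 -0.036495367685796226 1.0282524644630016
[-0.0231403   0.02049867]
```

send_rows(
  rows="0 -0.015 0 0; 0 -0.03 0 0; 0 -0.04 0 0; 0 -0.045 0 0; 0 -0.05 0 0; 0 -0.05 0 0; 0 -0.05 0 0",
)

```text
clock: 3.37
tool_pos: [0.6222, -0.2076, 0.0706]
eef_rot: [0.99, -0.143, -0.0, -0.0]
contact_force: [0.4, -0.0, -0.2]
opening: 0.004
finger_force: 0.1
```

```bash
cat > chk.py <<'E'
from h import *
s=sensors.get_state();print(s['clock'],s['tool_pos']@EX,s['tool_pos']@EY,'F',s['contact_force']@EY)
for n in('scene','top'):
    c=eyes.calibration(n);p,d=eyes.snapshot(n);P=cloud(c,d)
    hsv=cv2.cvtColor(p,cv2.COLOR_RGB2HSV);Q=P[(cv2.inRange(hsv,(8,120,80),(25,255,255))>0)&(d>0)]; Q=Q[(Q[:,2]>.04)&(Q[:,2]<.12)&(Q[:,0]>.5)&(Q[:,1]<-.1)]
    print(np.percentile(Q@EY,[.5,99.5]))
E
python3 chk.py
```

```text
3.3667 0.6554757863287681 -0.023493330485788153 F 0.0762993908119985
[-0.00946078  0.03299556]
[-0.03601643  0.03220329]
```

send_rows(
  rows="0 -0.006 0 0; 0 -0.012 0 0; 0 -0.015 0 0; 0 -0.015 0 0",
)

```text
clock: 3.8
tool_pos: [0.6227, -0.2062, 0.0707]
eef_rot: [0.99, -0.143, -0.0, 0.002]
contact_force: [-1.7, -4.8, -0.7]
opening: 0.005
finger_force: 2.5
```

```bash
python3 chk.py
```

```text
3.8 0.6555592077786588 -0.022055004696989945 F -5.085919937010596
[-0.01026758  0.03298553]
[-0.03495332  0.03426606]
```

send_rows(
  rows="0 -0.018 0 0; 0 -0.018 0 0; 0 0 0 0; 0 0.04 0 0; 0 0.04 0 0; 0 0.04 -0.15 0; 0 0.04 -0.3 0; 0 0.04 -0.45 0; 0 0.04 -0.5 0; 0 0.04 -0.5 0",
)

```text
clock: 4.73
tool_pos: [0.6242, -0.2154, 0.2276]
eef_rot: [0.99, -0.142, 0.006, 0.0]
contact_force: [1.1, -0.3, -0.8]
opening: 0.003
finger_force: 0.0
```

```bash
python3 chk.py; python3 -c "
from h import *
print(sensors.get_state()['q'].round(2) if hasattr(sensors.get_state()['q'],'round') else sensors.get_state()['q'])
plan([.48,.03,.235],-8.9);plan([.519,.2285,.235],-8.9)"
```

```text
4.7333 0.6596400582058818 -0.03042410153058181 F -0.010315108445164341
[-0.03534565  0.03385794]
[-0.03503609  0.0340236 ]
[ 0.23  0.75  0.06  1.49 -0.06  0.9  -1.55]
t 4.83 pos [ 0.6208 -0.2143  0.2219] yaw y -106.34 down [ 0.003  0.    -1.   ] F [-0.2   0.3  -0.49] open 0.006
row [-0.6794 -0.6495 -0.0446] 0.2293
t 4.83 pos [ 0.6208 -0.2143  0.2219] yaw y -106.34 down [ 0.003  0.    -1.   ] F [-0.2   0.3  -0.49] open 0.006
row [-0.7408 -1.321  -0.044 ] 0.2293
```

send_rows(
  rows="-0.68 -0.65 -0.045 -0.27; -0.68 -0.65 -0.045 -0.27; -0.68 -0.65 -0.045 -0.27; -0.68 -0.65 -0.045 -0.27; -0.68 -0.65 -0.045 -0.27; -0.68 -0.65 -0.045 -0.27; -0.68 -0.65 -0.045 -0.27; -0.68 -0.65 -0.045 -0.27; -0.68 -0.65 -0.045 -0.27; -0.68 -0.65 -0.045 -0.27",
  jaw=-1,
)

```text
clock: 5.67
tool_pos: [0.4777, 0.0309, 0.2328]
eef_rot: [0.884, 0.468, -0.002, -0.001]
contact_force: [-0.4, -0.8, -0.3]
opening: 0.736
finger_force: 0.0
```

```bash
python3 -c "
from h import *
plan([.519,.2285,.235],-8.9)"
```

```text
t 5.67 pos [0.4777 0.0309 0.2328] yaw y -34.23 down [-0.004  0.    -1.   ] F [-0.38 -0.75 -0.29] open 0.736
row [ 0.6221 -0.2567 -0.0074] -0.0704
```

send_rows(
  rows="0.622 -0.257 0 -0.07; 0.622 -0.257 0 -0.07; 0.622 -0.257 0 -0.07; 0.622 -0.257 0 -0.07; 0.622 -0.257 0 -0.07; 0.622 -0.257 0 -0.07; 0.622 -0.257 0 -0.07; 0.622 -0.257 0 -0.07; 0.622 -0.257 0 -0.07",
)

```text
clock: 6.42
tool_pos: [0.5218, 0.2247, 0.2331]
eef_rot: [0.764, 0.645, -0.002, 0.0]
contact_force: [-0.6, 0.7, -0.4]
opening: 0.997
finger_force: 0.0
```

```bash
python3 -c "
from h import *
plan([.519,.2285,.115],-8.9)
c=eyes.calibration('wrist');p,d=eyes.snapshot('wrist');P=cloud(c,d);cv2.imwrite('pics/w1.png',p[:,:,::-1])
s=sensors.get_state();M=R.from_quat(s['eef_rot']).as_matrix()
H=P[(d>0)&(P[...,2]>.09)&(P[...,2]<.165)&(abs(P[...,0]-.52)<.06)&(abs(P[...,1]-.23)<.06)]
for lo in(.09,.14):
  q=H[H[:,2]>lo]; r=cv2.minAreaRect((q[:,:2]*1000).astype(np.float32));print(len(q),r)
print(H[:,2].max())"
```

```text
t 6.42 pos [0.5218 0.2247 0.2331] yaw y -9.68 down [-0.002 -0.002 -1.   ] F [-0.6   0.69 -0.41] open 0.997
row [ 0.0121 -0.0107  0.3938] -0.0022
2832 ((517.3251342773438, 230.8693389892578), (26.295700073242188, 57.87371826171875), 80.95928955078125)
993 ((517.3510131835938, 230.93893432617188), (22.03472328186035, 57.932159423828125), 81.22025299072266)
0.15659711279517002
```

View pics/w1.png

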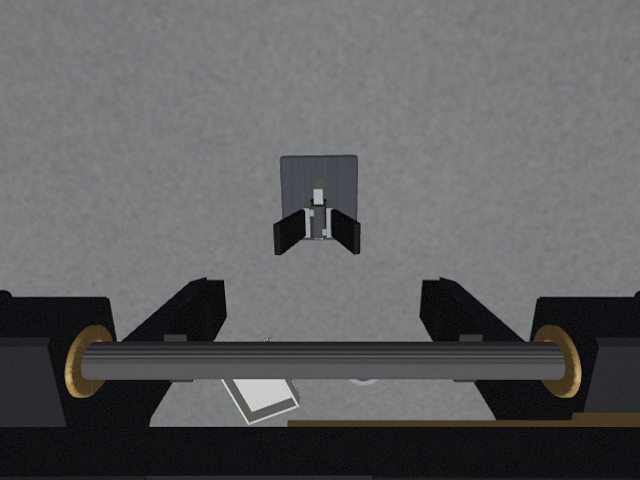

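```bash
python3 -c "
from h import *
plan([.518,.230,.115],-8.9)"
```

```text
t 6.47 pos [0.5221 0.2246 0.2335] yaw y -9.7 down [-0.002 -0.002 -1.   ] F [ 0.37 -0.18  1.04] open 0.998
row [ 0.0163 -0.016   0.3949] -0.0022
```

send_rows(
  rows="0.016 -0.016 0 -0.002; 0.016 -0.016 0.1 -0.002; 0.016 -0.016 0.2 -0.002; 0.016 -0.016 0.3 -0.002; 0.016 -0.016 0.35 -0.002; 0.016 -0.016 0.395 -0.002; 0.016 -0.016 0.395 -0.002; 0.016 -0.016 0.395 -0.002; 0.016 -0.016 0.395 -0.002",
)

```text
clock: 7.22
tool_pos: [0.519, 0.2325, 0.1166]
eef_rot: [0.76, 0.65, 0.001, 0.0]
contact_force: [-0.7, 0.3, 0.2]
opening: 0.999
finger_force: 0.0
```

```bash
python3 -c "
from h import *
plan([.518,.230,.115],-8.9)"
```

```text
t 7.22 pos [0.519  0.2325 0.1166] yaw y -8.87 down [ 0.001  0.001 -1.   ] F [-0.68  0.29  0.24] open 0.999
row [-0.0088 -0.002   0.0055] 0.0001
```

send_rows(
  rows="-0.009 -0.002 0.004 0; -0.009 -0.002 0.004 0; -0.009 -0.002 0.004 0; -0.009 -0.002 0.004 0; -0.009 -0.002 0.004 0; -0.009 -0.002 0.004 0; -0.009 -0.002 0.004 0; -0.009 -0.002 0.004 0; -0.009 -0.002 0.004 0; -0.009 -0.002 0.004 0",
  jaw=1,
  force=40,
)

```text
clock: 8.05
tool_pos: [0.5174, 0.2297, 0.1144]
eef_rot: [0.76, 0.65, -0.0, -0.0]
contact_force: [-0.5, -0.5, -1.9]
opening: 0.276
finger_force: 40.0
```

send_rows(
  rows="0 0 0 0; 0 0 0 0; 0 0 0 0; 0 0 0 0",
)

```text
clock: 8.38
tool_pos: [0.5175, 0.2298, 0.1145]
eef_rot: [0.76, 0.65, 0.0, 0.0]
contact_force: [-1.2, 0.2, -1.7]
opening: 0.276
finger_force: 40.0
```

send_rows(
  rows="0 0 -0.05 0; 0 0 -0.1 0; 0 0 -0.2 0; 0 0 -0.3 0; 0 0 -0.4 0; 0 0 -0.4 0; 0 0 -0.4 0",
)

```text
clock: 8.97
tool_pos: [0.5184, 0.2303, 0.2361]
eef_rot: [0.76, 0.65, 0.002, 0.001]
contact_force: [0.0, -0.5, -1.9]
opening: 0.272
finger_force: 40.0
```

```bash
python3 -c "
from h import *
plan(st(.607-.0,.001,.24),-16.4)
for n in('scene',):
  p,d=eyes.snapshot(n);cv2.imwrite('pics/s2.png',cv2.resize(p[60:360,340:640,::-1],None,fx=2,fy=2))
p,d=eyes.snapshot('wrist');cv2.imwrite('pics/w2.png',p[:,:,::-1])
print(sensors.get_state()['q'])"
```

```text
t 8.97 pos [0.5184 0.2303 0.2361] yaw y -8.86 down [ 0.004  0.002 -1.   ] F [ 0.04 -0.51 -1.94] open 0.272
row [-1.2867  0.4172 -0.0144] 0.0209
[-0.26366183  0.63544771 -0.39519194  1.74655216  0.3167278   0.82485652
 -0.96139133]
```

View pics/s2.png

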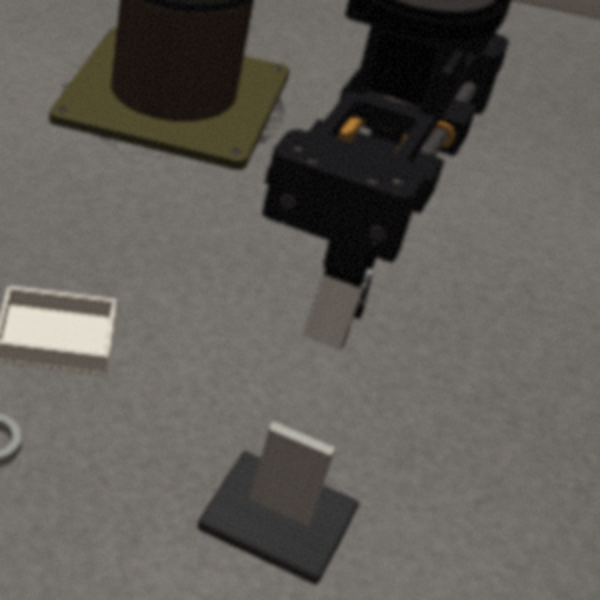

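send_rows(
  rows="-0.64 0.21 0 0.02; -0.64 0.21 0 0.02; -0.64 0.21 0 0.02; -0.64 0.21 0 0.02; -0.64 0.21 0 0.02; -0.64 0.21 0 0.02; -0.64 0.21 0 0.02; -0.64 0.21 0 0.02",
)

```text
clock: 9.73
tool_pos: [0.5494, 0.0309, 0.2333]
eef_rot: [0.799, 0.602, -0.001, -0.001]
contact_force: [-0.8, 1.4, -0.3]
opening: 0.277
finger_force: 40.0
```

```bash
python3 -c "
from h import *
plan(st(.610,0,.22),-16.4)"
```

```text
t 9.73 pos [0.5494 0.0309 0.2333] yaw y -16.03 down [-0.003  0.001 -1.   ] F [-0.84  1.44 -0.3 ] open 0.277
row [-0.6178  0.3018  0.0435] 0.001
```

send_rows(
  rows="-0.618 0.302 0 0.001; -0.618 0.302 0 0.001; -0.618 0.302 0 0.001; -0.618 0.302 0 0.001; -0.618 0.302 0 0.001; -0.618 0.302 0 0.001; -0.618 0.302 0 0.001; -0.618 0.302 0.04 0.001; -0.618 0.302 0.04 0.001; -0.618 0.302 0.04 0.001",
)

```text
clock: 10.57
tool_pos: [0.5858, -0.1697, 0.2219]
eef_rot: [0.799, 0.601, -0.0, -0.001]
contact_force: [0.4, 0.8, 0.5]
opening: 0.274
finger_force: 40.0
```

```bash
cat > look.py <<'E'
from h import *
s=sensors.get_state();t=s["tool_pos"];print("tcp a,b,z",t@EX,t@EY,t[2])
for n in("scene","wrist","top"):
    c=eyes.calibration(n);p,d=eyes.snapshot(n);P=cloud(c,d);cv2.imwrite(f"pics/l_{n}.png",p[:,:,::-1])
    hsv=cv2.cvtColor(p,cv2.COLOR_RGB2HSV)
    Q=P[(cv2.inRange(hsv,(8,120,80),(25,255,255))>0)&(d>0)];Q=Q[(Q[:,2]>.05)&(Q[:,2]<.135)&(abs(Q@EX-.62)<.08)]
    if len(Q)>50:
        nn=.866*EX+.5*EZ;print(n,"brass b",np.percentile(Q@EY,[.5,99.5]),"face",np.median(Q@nn),"ztop",np.percentile(Q[:,2],[99,99.8]))
    a,b,z=P@EX,P@EY,P[...,2]
    C=(d>0)&(z>.135)&(z<t[2]-.016)&(abs(b-t@EY)<.05)&(abs(a-t@EX)<.05)
    if C.sum()>20: print("   jaws a",np.percentile(a[C],[1,99]),"b",np.percentile(b[C],[1,99]),"z",np.percentile(z[C],[1,99]),C.sum())
E
python3 look.py; python3 -c "
from h import *
plan(st(.610,0,.1495),-16.4)
a=cv2.imread('pics/l_scene.png')[80:260,60:300];b=cv2.imread('pics/l_wrist.png')
cv2.imwrite('pics/l.png',np.hstack([cv2.resize(a,(400,300)),cv2.resize(b,(400,300))]))"
```

```text
tcp a,b,z 0.6098364556745851 0.0025850504359317744 0.22191174464677033
scene brass b [-0.0359621   0.03363959] face 0.5906496382518747 ztop [0.11939079 0.1204134 ]
   jaws a [0.59443067 0.63430968] b [-0.0096499   0.01575163] z [0.16826403 0.20572782] 685
wrist brass b [-0.03208418  0.03459028] face 0.5880691047573118 ztop [0.1220292  0.12260716]
   jaws a [0.58794625 0.63013702] b [-0.00572233  0.01613695] z [0.17208513 0.20566359] 1248
top brass b [0.00167229 0.03435324] face 0.5884936704820186 ztop [0.12115643 0.12341546]
t 10.72 pos [ 0.5865 -0.1714  0.223 ] yaw y -16.28 down [ 0.001  0.    -1.   ] F [-0.33 -1.08 -0.81] open 0.277
row [-0.0041 -0.0034  0.2448] 0.0003
```

View pics/l.png

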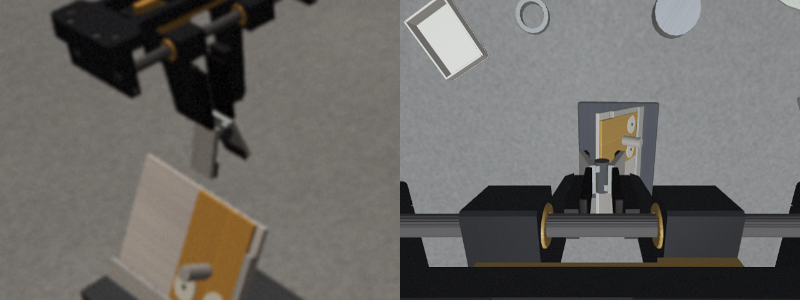

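send_rows(
  rows="-0.012 -0.003 0 0; -0.012 -0.003 0.06 0; -0.012 -0.003 0.12 0; -0.012 -0.003 0.16 0; -0.012 -0.003 0.19 0; -0.012 -0.003 0.21 0; -0.012 -0.003 0.21 0; -0.012 -0.003 0.21 0",
)

```text
clock: 11.38
tool_pos: [0.5844, -0.1761, 0.1597]
eef_rot: [0.801, 0.599, 0.0, 0.0]
contact_force: [0.7, -0.6, -0.1]
opening: 0.275
finger_force: 40.0
```

```bash
python3 -c "
from h import *
s=sensors.get_state()['tool_pos'];print(s@EX,s@EY)
plan(st(.610,0,.1495),-16.4)"
```

```text
0.610362274312433 -0.0038927179989462052
t 11.38 pos [ 0.5844 -0.1761  0.1597] yaw y -16.41 down [ 0. -0. -1.] F [ 0.71 -0.58 -0.11] open 0.275
row [ 0.013  -0.0012  0.0341] -0.0
```

send_rows(
  rows="0.007 -0.001 0.01 0; 0.007 -0.001 0.02 0; 0.007 -0.001 0.034 0; 0.007 -0.001 0.034 0; 0.007 -0.001 0.034 0",
)

```text
clock: 11.8
tool_pos: [0.5846, -0.174, 0.1493]
eef_rot: [0.801, 0.599, 0.0, 0.0]
contact_force: [0.2, 0.1, -0.1]
opening: 0.279
finger_force: 40.0
```

```bash
sed -i 's/z>.135/z>.09/' look.py; python3 look.py; python3 -c "
from h import *
plan(st(.610,0,.1495),-16.4)
c=eyes.calibration('scene');u=project(c,st(.61,0,.12))[0].astype(int);print(u)
a=cv2.imread('pics/l_scene.png')[u[1]-60:u[1]+60,u[0]-80:u[0]+80]
b=cv2.imread('pics/l_wrist.png')[220:430,440:640] if 0 else cv2.imread('pics/l_wrist.png')
cv2.imwrite('pics/l2.png',np.hstack([cv2.resize(a,(400,300),interpolation=2),cv2.resize(b,(400,300))]))"
```

```text
tcp a,b,z 0.6099076525952114 -0.00183358755257874 0.14926201657824115
scene brass b [-0.03646675  0.03417479] face 0.5906209615504636 ztop [0.11909964 0.12415538]
   jaws a [0.59776112 0.63413565] b [-0.05083706  0.04262499] z [0.0904826  0.13252006] 1376
wrist brass b [-0.0338528   0.03496394] face 0.5881099074722028 ztop [0.12209952 0.12523658]
   jaws a [0.5884188  0.62892308] b [-0.04817077  0.04303194] z [0.09089692 0.13232227] 5197
top brass b [0.00509047 0.03437019] face 0.5885591466802138 ztop [0.12363744 0.12487482]
   jaws a [0.60244148 0.62807466] b [0.00896706 0.04173194] z [0.09081776 0.12370501] 202
t 11.95 pos [ 0.5845 -0.1741  0.1494] yaw y -16.42 down [ 0. -0. -1.] F [ 1.12 -0.83 -0.13] open 0.276
row [ 0.0065  0.0005 -0.0004] -0.0
[197 203]
```

View pics/l2.png

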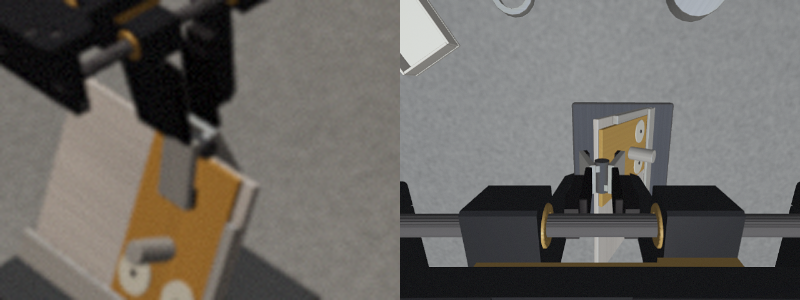

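send_rows(
  rows="0.004 0 0 0; 0.004 -0.005 0 0; 0.004 -0.01 0 0; 0.004 -0.015 0 0; 0.004 -0.015 0 0; 0.004 -0.015 0 0",
  jaw=0.2,
)

```text
clock: 12.45
tool_pos: [0.5811, -0.1716, 0.1497]
eef_rot: [0.801, 0.599, 0.001, 0.001]
contact_force: [2.9, -0.5, 0.4]
opening: 0.402
finger_force: 6.7
```

send_rows(
  rows="0 -0.01 0 0; 0 -0.02 0 0; 0 -0.03 0 0; 0 -0.03 0 0; 0 -0.03 0 0; 0 -0.03 0 0",
  jaw=0,
)

```text
clock: 12.95
tool_pos: [0.5727, -0.1692, 0.1496]
eef_rot: [0.801, 0.599, 0.001, 0.001]
contact_force: [2.9, -1.2, -0.2]
opening: 0.504
finger_force: 7.4
```

```bash
python3 look.py; python3 -c "
from h import *
plan(st(.5785,0,.1495),-16.4)
a=cv2.imread('pics/l_scene.png')[143:263,117:277]
b=cv2.imread('pics/l_wrist.png')
cv2.imwrite('pics/l3.png',np.hstack([cv2.resize(a,(400,300),interpolation=2),cv2.resize(b[200:440,480:640] if 0 else b[180:420,320:640],(400,300))]))"
```

```text
tcp a,b,z 0.5971471422351444 -0.0006404992581997864 0.14963114472208783
scene brass b [-0.03592678  0.03422436] face 0.5907193280042222 ztop [0.11948677 0.12131808]
   jaws a [0.60141361 0.63226354] b [-0.04955701  0.0425897 ] z [0.09042146 0.13276894] 1349
wrist brass b [-0.03367696  0.03498765] face 0.5881018517235962 ztop [0.1221129  0.12597339]
   jaws a [0.59709851 0.62746246] b [-0.04787762  0.04307648] z [0.09076814 0.13276441] 4331
top brass b [0.00673082 0.03440614] face 0.5885220158813415 ztop [0.12284478 0.12336251]
   jaws a [0.60229174 0.62798658] b [0.0096692  0.04185821] z [0.0909749  0.12284854] 212
t 13.1 pos [ 0.5726 -0.1692  0.1496] yaw y -16.42 down [ 0.001 -0.    -1.   ] F [ 3.73 -1.05  0.76] open 0.498
row [ 0.0021 -0.0618  0.0002] -0.0001
```

View pics/l3.png

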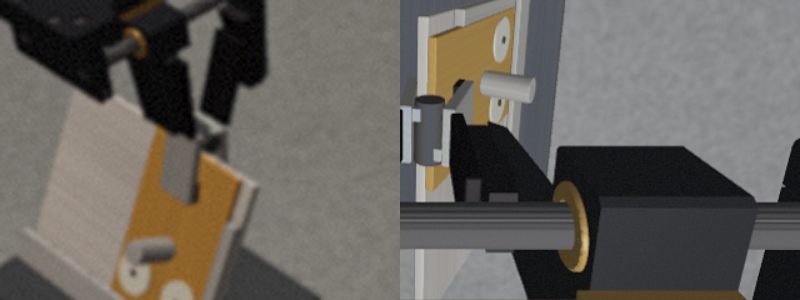

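send_rows(
  rows="0 -0.01 0 0; 0 -0.02 0 0; 0 -0.03 0 0; 0 -0.03 0 0; 0 -0.03 0 0; 0 -0.03 0 0",
  jaw=-0.3,
)

```text
clock: 13.6
tool_pos: [0.5616, -0.1662, 0.149]
eef_rot: [0.801, 0.599, -0.001, -0.001]
contact_force: [-2.8, 1.1, 0.5]
opening: 0.652
finger_force: 1.5
```

send_rows(
  rows="0 -0.01 0 0; 0 -0.02 0 0; 0 -0.03 0 0; 0 -0.03 0 0; 0 -0.03 0 0; 0 -0.03 0 0; 0 -0.03 0 0; 0 -0.03 0 0",
  jaw=-1,
)

```text
clock: 14.27
tool_pos: [0.5548, -0.164, 0.1494]
eef_rot: [0.801, 0.599, 0.0, 0.0]
contact_force: [-0.7, 0.5, 0.2]
opening: 1.0
finger_force: 0.0
```

```bash
cat > fin.py <<'E'
from h import *
s=sensors.get_state();t=s["tool_pos"];print("tcp a,b,z",t@EX,t@EY,t[2],s["contact_force"].round(1),s["opening"],s["finger_force"])
for n in("scene","wrist","top"):
    c=eyes.calibration(n);p,d=eyes.snapshot(n);P=cloud(c,d);cv2.imwrite(f"pics/l_{n}.png",p[:,:,::-1])
    a,b,z=P@EX,P@EY,P[...,2]
    # coordinates in carrier_top frame
    X=.866*(a-.607)+.5*(z-.119);Z=-.5*(a-.607)+.866*(z-.119)
    C=(d>0)&(Z>.004)&(Z<.08)&(abs(b)<.03)&(abs(X)<.04)&(z<.19)
    for lo,hi in((.004,.02),(.02,.04),(.04,.055),(.055,.075)):
        m=C&(Z>=lo)&(Z<hi)
        if m.sum()>15: print(n,lo,m.sum(),"X",np.percentile(X[m],[2,50,98]).round(4),"b",np.percentile(b[m],[2,98]).round(4),"Zmax",Z[m].max().round(4))
E
python3 fin.py; python3 -c "
from h import *
a=cv2.imread('pics/l_scene.png')[143:263,117:277]
b=cv2.imread('pics/l_wrist.png')
cv2.imwrite('pics/l4.png',np.hstack([cv2.resize(a,(400,300),interpolation=2),cv2.resize(b[180:420,320:640],(400,300))]))"
```

```text
tcp a,b,z 0.5785386259405474 -0.0006682973675237032 0.14935291791783897 [-0.7  0.5  0.2] 0.9999460432910048 0.0
scene 0.004 310 X [-0.011   0.008   0.0374] b [-0.0102  0.0124] Zmax 0.02
scene 0.02 412 X [-0.0166 -0.0088  0.0375] b [-0.0117  0.0105] Zmax 0.0399
scene 0.04 301 X [-0.0214 -0.0153  0.0278] b [-0.0119  0.0104] Zmax 0.055
scene 0.055 200 X [-0.0392 -0.02    0.0305] b [-0.0111  0.0106] Zmax 0.075
wrist 0.004 2171 X [-0.0113  0.      0.0351] b [-0.0123  0.0126] Zmax 0.02
wrist 0.02 2803 X [-0.017  -0.0079  0.0396] b [-0.01    0.0109] Zmax 0.04
wrist 0.04 1527 X [-0.0222 -0.0186  0.0227] b [-0.01    0.0112] Zmax 0.055
wrist 0.055 2085 X [-0.0281 -0.0225  0.027 ] b [-0.0096  0.0113] Zmax 0.0684
```

View pics/l4.png

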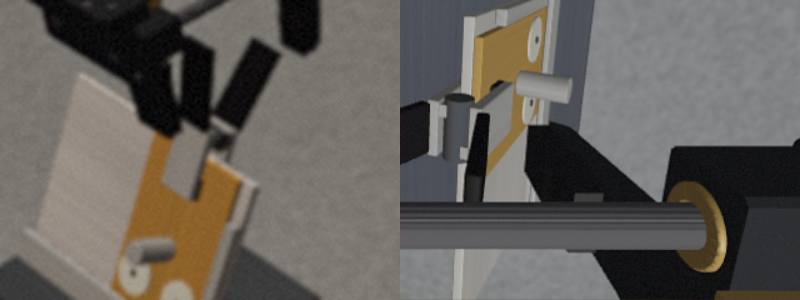

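send_rows(
  rows="0 0 -0.05 0; 0 0 -0.1 0; 0 0 -0.2 0; 0 0 -0.3 0; 0 0 -0.4 0; 0 0 -0.5 0; 0 0 -0.5 0; 0 0 -0.5 0; 0 0 -0.5 0",
)

```text
clock: 15.17
tool_pos: [0.554, -0.164, 0.2987]
eef_rot: [0.801, 0.599, -0.001, -0.0]
contact_force: [-0.2, 0.5, 0.3]
opening: 0.998
finger_force: 0.0
```

```bash
python3 fin.py; python3 chk.py;python3 - <<'E'
from h import *
n="wrist"
for n in("scene","wrist"):
    c=eyes.calibration(n);p,d=eyes.snapshot(n);P=cloud(c,d);a,b,z=P@EX,P@EY,P[...,2]
    X=.866*(a-.607)+.5*(z-.119);Z=-.5*(a-.607)+.866*(z-.119)
    for sgn in(1,-1):
        m=(d>0)&(Z>.045)&(Z<.08)&(abs(b)<.02)&(X*sgn>.004)&(abs(X)<.045)
        if m.sum()>15: print(n,sgn,m.sum(),"X",np.percentile(X[m],[2,98]).round(4),"Zmax",np.percentile(Z[m],98))
E
```

```text
tcp a,b,z 0.5777844961876036 -0.0009149556052808016 0.2987358761091483 [-0.2  0.5  0.3] 0.9980439409029245 0.0
scene 0.004 303 X [-0.0115  0.0077  0.0176] b [-0.012   0.0122] Zmax 0.0199
scene 0.02 389 X [-0.0168 -0.0095  0.0235] b [-0.0118  0.0109] Zmax 0.0399
scene 0.04 301 X [-0.0214 -0.015   0.0281] b [-0.0114  0.0106] Zmax 0.055
scene 0.055 181 X [-0.0249 -0.0179  0.0306] b [-0.0118  0.0107] Zmax 0.0636
wrist 0.004 505 X [-0.0117 -0.0019  0.0106] b [-0.012   0.0125] Zmax 0.02
wrist 0.02 533 X [-0.017  -0.0132  0.0188] b [-0.0104  0.0108] Zmax 0.04
wrist 0.04 441 X [-0.0215 -0.0184  0.0236] b [-0.01   0.011] Zmax 0.055
wrist 0.055 641 X [-0.0279 -0.022   0.0272] b [-0.01    0.0111] Zmax 0.068
top 0.004 133 X [-0.012  -0.0015  0.0113] b [-0.0097  0.0108] Zmax 0.0199
top 0.02 98 X [-0.0179 -0.0134  0.0177] b [-0.0083  0.0091] Zmax 0.0398
top 0.04 62 X [-0.0218 -0.0184  0.0226] b [-0.0064  0.0094] Zmax 0.0547
top 0.055 78 X [-0.0272 -0.0223  0.0272] b [-0.0048  0.0098] Zmax 0.0696
15.3167 0.5774839233312762 -0.0008595798815902168 F 0.3882156810525356
[-0.0355666   0.03403722]
[-0.01804272  0.03447841]
scene 1 181 X [0.0226 0.0306] Zmax 0.06282130962491539
scene -1 197 X [-0.0242 -0.0159] Zmax 0.06298647619921696
wrist 1 308 X [0.0203 0.0273] Zmax 0.06740455483092908
wrist -1 635 X [-0.0279 -0.0182] Zmax 0.0675156177892471
```

```bash
python3 -c "
from plant import finish_job
print(finish_job())"
```

```text
the job is handed in; nothing more can be done
None
```

I handed the job in at about 15 s. By my last camera measurements, the carrier is against its stop and the released clamp sits square on the sloping edge at mid-carrier, pads about 15 mm below it. I never moved the tin, tray or case ring; no verdict came back.

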